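# Close the crab-meat keeper with its double lid and hold the outer cover up for icing

## Task

Get the picked crab meat ready for icing: of the two steel keepers, find the one with the full tub of crab meat in it, take the nested pair of lids by the inner lid's stem, carry it over as one and lower it gently onto that keeper until the inner lid is fully seated on the ledge inside and the outer cover lies on the rim. Let go of the stem, take the outer cover alone by its neck, lift it straight up off the stem without unseating the inner lid, and finish still holding the cover level in the gripper, straight above that keeper and at least 10 cm clear of where it lay, so that ice can be packed onto the inner lid. Leave the other keeper with its empty tub and everything round about where they stand.

Things in the scene. Friction and masses are not known exactly. Their poses are not given: they have to be found in the camera images.
- inner_lid: Inner lid, round steel, 0.35 kg, standing at the start on its plug, nested in the outer cover. Origin: centre of its underside, z up. Plug 99 mm wide (z 0-10 mm, bevelled foot), flange 117 mm wide (z 10-15), hub 56 mm wide (z 15-35) on which the cover rides, stem 26 mm wide (z 35-96). Seated in a keeper: flange on the ledge, origin 74 mm above the keeper's underside.
- stem_top (a point): Top centre of the inner lid's round stem (26 mm wide, its top 28 mm a black ribbed grip), 96 mm above the inner lid's origin. 28 mm of stem stand out of the cover's neck while nested, 25 mm once both lids are seated. Gripped here, above the neck, the stem brings the whole pair up, the cover riding on the hub.
- outer_cover: Outer cover, round steel, 151 mm wide, 0.30 kg. Origin: centre of the plate's underside, z up. Plate z 0-3 mm, skirt down to z -15 (146 mm wide inside), hollow neck up to z 33. Nested: origin 35 mm above the inner lid's. Both seated: plate on the keeper's rim, origin 112 mm above the keeper's underside, 38 mm above the inner lid's.
- neck_top (a point): Centre of the top of the cover's round neck, 33 mm above the cover's origin. The neck is 30 mm high, 42 mm wide outside (44 at a bead on top), with a 31 mm bore that slides freely over the stem with 2.5 mm of play all round. Gripped by the neck, the cover alone comes up; it is free of the stem once 58 mm up.
- keeper_1: One of two like round double-walled steel keepers, 132 mm wide, 112 mm high, 0.9 kg, loose on the table, with a lug handle at +y and -y (170 mm over both, 67 mm up). Origin: centre of its underside, z up. Floor 6 mm up; bore 104 mm wide up to a ledge at 84 mm; above it 122 mm wide. The inner lid fits with 2.5 mm of play all round. Holds one of the two deli tubs.
- keeper_2: The other keeper, the same in every way as keeper_1 but standing to the robot's right of it (lower y). It holds the other deli tub.
- tub_meat: White deli tub full of picked pale crab meat, 90 mm wide, 45 mm high, standing loose in one of the keepers; which one changes. Origin: centre of its underside. Its keeper is the one to be closed.
- tub_empty: White deli tub with nothing in it, 85 mm wide, 60 mm high, standing in the other keeper. Origin: centre of its underside.
- tub_roe: Bystander: white deli tub of orange roe, 100 mm wide, 55 mm high, at the left. Origin: centre of its underside.
- cup_water: Bystander: drinking cup, 81 mm wide, 112 mm high, behind and to the left of the keepers. Origin: centre of its underside.
- shears_b: Bystander: black-handled shears, 184 x 73 x 9 mm, lying on the robot's side of the keepers. Origin: centre of the underside.
There are look-alikes about, which are no part of the job. Leave any blue or orange look-alike of the inner_lid alone.

How it is judged:
By the outcome, as a careful person would: the job done as asked, in the order asked, and still so for the second after the job is handed in, while the arm keeps its last pose, push and grip.
It also fails if it takes over 62 s, if anything falls off the work surface, if the arm or the gripper's body presses on something with over 40 N, if the wrist force passes 120 N, or if a joint passes its speed limit or range.

## Robot

A 6-joint arm with a two-finger parallel gripper is mounted at the origin on a cart in front of the work surface, level with it; the furniture and walls round the work are solid. World frame = base frame: x ahead of the robot, y to its left, z up, the work surface at z = 0. Lengths are in mm, angles in rad, forces in N, time in s.
With the tool pointing down it reaches from about 350 to 875 mm from the base axis. Payload 4.2 kg.
Tool frame: the origin (TCP) lies between the finger pads; the fingertips stand 14 mm ahead of it and the grasp point (between the pads) lies 5 mm behind it; z points along the fingers, y is the line along which they close (so a half turn about z gives the same grasp; the last joint's range is limited). The gripper opens to 85 mm and grips with 20 to 120 N. Pads are 22 mm wide; open, the fingers measure 114 mm over their backs; the gripper's body (76 mm by 85 mm) begins 54 mm behind the grasp point. The pads swing forward as they close: fully open they stand 13 mm farther back than shut.
Start: joints at [1.407, 0.385, 0.008, 0, -1.194, -0.259], TCP at [256.414, 569.957, 245.312] pointing down, gripper open.
Joint ranges: [-3.14, 3.14], [-1.21, 2.06], [-1.07, 1.41], [-3.16, 2.05], [-2.99, -0.16], [-3.1, 3.1]. Speed limits (rad/s): [2.79, 2.79, 3.14, 3.14, 3.14, 3.14].

## Interface

Orientations are given as a unit quaternion [x, y, z, w].
In Python, from bench import * gives the robot as it stands.
- The arm moves only by the tool carry_out, never from a script. Its argument "motion" is a list of rows, each a list of 7 numbers: the turn, a rotation vector about the tool's x, y, z in rad, then the shift along the tool's x, y, z in mm, then the opening, from -1 (shut) to 1 (fully open), so that 0 is half open. A call has 1 to 5 rows; each row is the pose to reach, as a shift and turn from the pose commanded when the call began, along the tool's axes at that moment; what a row does not reach only later rows make up. A row lasts 1/8 s, in which the tool goes at most 62.5 mm and 10.7 degrees, less where a joint would pass 70% of its speed; a pose out of reach is approached as far as the arm can. A call with a gripper value outside its range is refused whole. The fingers move at their own pace and stop on an object; the grip force is fixed at half the most. Time passes only in rows, so rows that repeat a pose let the fingers close. It gives the time, the measured TCP pose, the force, the opening and the grip force at its end, in the units of the state.
- read_state(): the state, without advancing time (a new reading comes with each control period).
- get_image(name): name is "side" or "top" or "wrist"; returns a dict with "color" (480x640x3 uint8, blue, green, red), "mtx" (3x3 intrinsics, pixels), "position" and "orientation" of the camera in the world. Camera axes: x right, y down, z forward; pixel columns grow to the right and rows downward; lengths in mm; the calibration is good to about 2 mm. A picture is of the moment at which its call begins. There is no depth.
- job_done(): hands the job in; it is judged then, once.
The state is a dict: "clock": time; "joints": joint angles; "joint_vel": joint speeds; "joint_efforts": joint torques, N m; "position": TCP position; "ee_rot": TCP orientation; "contact_force": force on the tool from outside, world axes, zero at the start; "wrist_torque": the same for the moment, N m; "gripper_width": finger opening in mm; "grasp_force": force on a finger pad.
Only numpy, scipy, OpenCV 4.12 (cv2) and the standard library are available. Lean on these libraries where they do the work, as an engineer would, in place of code of your own. Each camera call takes 0.05 s, during which the arm holds its last target. There are 200 camera calls.

## Working session

There is one attempt and no reset: what is moved stays moved. The work goes in short steps, Python scripts to look and compute and a tool call to move; the robot and the scene stay as the last step left them, time stands still between calls to the robot, and variables do not carry over. Pictures are saved under pics/ and viewed, at most 11 in all, crops included, and the job is handed in when it is done.

Besides the shell and the picture viewer there is one more tool, called as name(argument=value, ...), one argument or row to a line, values as JSON. carry_out: Moves the arm, as the interface text tells. Its arguments: {"type":"object","properties":{"motion":{"type":"array"}},"required":["motion"]}

```bash
mkdir -p pics
cat > h.py <<'E'
from bench import *
import cv2, numpy as np
from scipy.spatial.transform import Rotation as R
def ray(im,u,v):
    d=np.linalg.inv(im["mtx"])@np.array([u,v,1.]); return np.array(im["position"]),R.from_quat(im["orientation"]).as_matrix()@d
def onz(im,u,v,z):
    p,d=ray(im,u,v); return p+d*(z-p[2])/d[2]
def proj(im,P):
    c=R.from_quat(im["orientation"]).as_matrix().T@(np.array(P,float)-np.array(im["position"])); q=np.array(im["mtx"])@c; return q[:2]/q[2]
E
python3 - <<'E'
from h import *
for n in("top","side"):
    im=get_image(n); cv2.imwrite(f"pics/{n}0.png",im["color"]); print(n,im["position"],im["orientation"],im["mtx"])
s=read_state();print(s["ee_rot"],s["position"],s["clock"],s["gripper_width"])
E
```

```text
top [ 322.89504303   24.0629368  1437.44648447] [-0.70325655  0.70521773 -0.05771804  0.0690421 ] [[527.42583907   0.         319.46956533]
 [  0.         527.42583907 240.00685734]
 [  0.           0.           1.        ]]
side [  155.47139486 -1173.48481942   641.12388743] [ 0.82155358 -0.13605428  0.08591001 -0.54695377] [[578.45733248   0.         312.58420429]
 [  0.         578.45733248 242.62012232]
 [  0.           0.           1.        ]]
[ 9.77725381e-01 -2.09885946e-01 -1.34729494e-04  9.74814505e-04] [256.22366536 569.51644064 244.33617817] 0.1 85.29428806003897
```

View pics/top0.png

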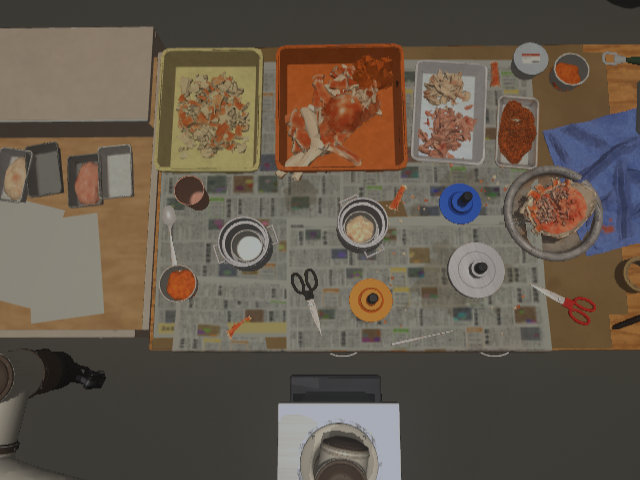

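View pics/side0.png

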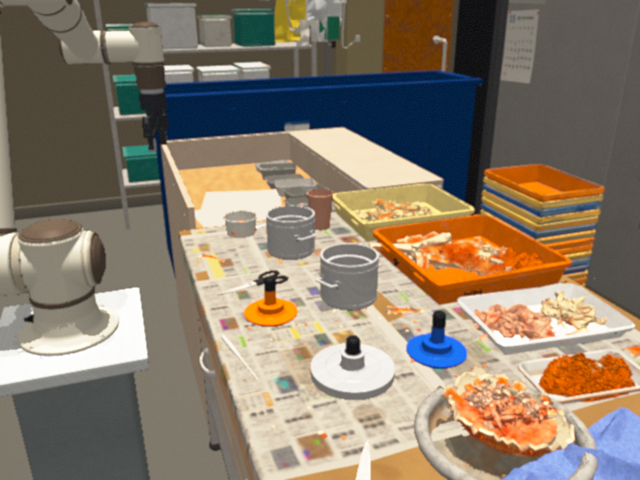

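The top view shows the meat in the right-hand keeper (362,226) and the empty tub in the left-hand one (245,243). The nested pair is at (477,270) with its stem top at about (480,268). The blue (460,203) and orange (370,299) lids are decoys.

Run:
```python
from h import *
im=get_image("top"); si=get_image("side")
c=im["color"]; g=cv2.cvtColor(c,cv2.COLOR_BGR2GRAY)
# stem: dark blob
def dark(img,x0,y0,x1,y1,t=60):
    m=(cv2.cvtColor(img,cv2.COLOR_BGR2GRAY)[y0:y1,x0:x1]<t).astype(np.uint8)
    n,l,s,ce=cv2.connectedComponentsWithStats(m); i=1+np.argmax(s[1:,4]); return s[i]+[x0,y0,0,0,0],ce[i]+[x0,y0]
s,ce=dark(c,455,245,500,295); print("stem top",s,ce,onz(im,*ce,96-10))
s2,ce2=dark(si["color"],335,325,370,360); print("stem side",s2,ce2)
p1,d1=ray(im,*ce);p2,d2=ray(si,*ce2)
A=np.array([d1,-d2]).T;t=np.linalg.lstsq(A,p2-p1,rcond=None)[0];print(p1+d1*t[0],p2+d2*t[1])
# cover disc
m=np.zeros(g.shape,np.uint8); hsv=cv2.cvtColor(c,cv2.COLOR_BGR2HSV)
print("disc px",c[285,470],c[262,460])
for cx,cy,r,z in((477,270,29,38),(362,224,26,112),(245,243,26,112)):
    e=cv2.HoughCircles(cv2.resize(g[cy-50:cy+50,cx-50:cx+50],None,fx=4,fy=4,interpolation=cv2.INTER_CUBIC),cv2.HOUGH_GRADIENT,1,40,param1=120,param2=25,minRadius=4*(r-5),maxRadius=4*(r+5))
    if e is not None:
        for q in e[0][:3]:
            u=cx-50+q[0]/4;v=cy-50+q[1]/4; P=onz(im,u,v,z); print(u,v,q[2]/4,P, "R mm",q[2]/4*(1437-z)/527)
ov=cv2.resize(c[180:310,210:520],None,fx=2.5,fy=2.5,interpolation=cv2.INTER_CUBIC);cv2.imwrite("pics/crop1.png",ov)
```

```text
stem top [474 263  13  11 113] [480.11504425 267.72566372] [ 494.10237229 -366.72940492   86.        ]
stem side [346 336  14  19 207] [352.50241546 345.36231884]
[ 495.02504781 -368.83547436   78.71674535] [ 494.66901692 -368.73686459   78.64312716]
disc px [138 142 147] [135 138 143]
362.625 223.375 24.125 [606.35968876 -65.57661612 112.        ] R mm 60.655834
355.125 230.625 28.875 [587.48261477 -46.09946735 112.        ] R mm 72.598434
243.875 242.375 24.075 [558.13158887 238.64819259 112.        ] R mm 60.53013
253.625 245.625 21.7 [549.59443388 213.47239751 112.        ] R mm 54.558826
```

View pics/crop1.png

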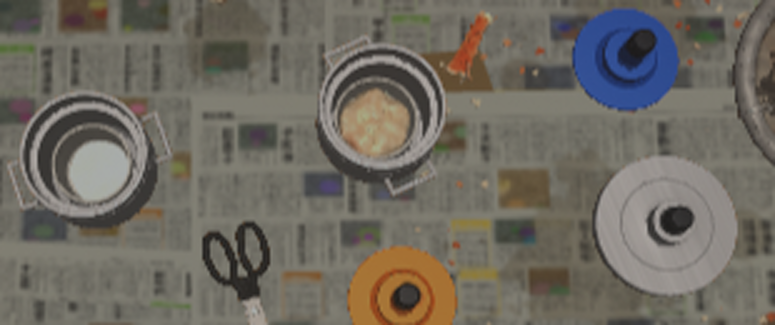

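carry_out(
  motion=[
    [0,0,0,38,48,0,1],
    [0,0,0,76,96,0,1],
    [0,0,0,115,144,0,1],
    [0,0,0,153,192,0,1],
    [0,0,0,190,240,0,1],
  ],
)

```text
clock: 0.82
position: [331.3, 271.1, 245.4]
ee_rot: [0.978, -0.21, 0.0, -0.0]
contact_force: [1.3, -1.7, -0.1]
gripper_width: 85.6
grasp_force: 0.0
```

carry_out(
  motion=[
    [0,0,0,38,48,0,1],
    [0,0,0,76,96,0,1],
    [0,0,0,115,144,0,1],
    [0,0,0,153,192,0,1],
    [0,0,0,190,240,0,1],
  ],
)

```text
clock: 1.45
position: [406.1, -25.6, 245.7]
ee_rot: [0.978, -0.21, 0.001, -0.0]
contact_force: [0.8, -0.3, 0.5]
gripper_width: 85.4
grasp_force: 0.0
```

carry_out(
  motion=[
    [0,0,0,38,48,0,1],
    [0,0,0,76,96,0,1],
    [0,0,0,115,144,0,1],
    [0,0,0,153,192,0,1],
    [0,0,0,170,215,0,1],
  ],
)

```text
clock: 2.08
position: [472.9, -292.4, 244.5]
ee_rot: [0.977, -0.211, -0.0, 0.0]
contact_force: [-0.2, -0.4, -0.0]
gripper_width: 85.3
grasp_force: 0.0
```

carry_out(
  motion=[
    [0,0,0,25,30,0,1],
    [0,0,0,51,60,25,1],
    [0,0,0,51,60,55,1],
    [0,0,0,51,60,55,1],
  ],
)

```text
clock: 2.58
position: [493.0, -364.8, 187.2]
ee_rot: [0.978, -0.21, -0.003, -0.001]
contact_force: [-0.0, 0.1, 0.3]
gripper_width: 85.5
grasp_force: 0.0
```

```bash
cat >> h.py <<'E'
def tool(target):
    s=read_state(); d=R.from_quat(s["ee_rot"]).inv().apply(np.array(target,float)-s["position"]); print("pos",np.round(s["position"],1),"tool shift",np.round(d,1),"clock",s["clock"])
E
python3 - <<'E'
from h import *
im=get_image("wrist"); cv2.imwrite("pics/w1.png",im["color"]); print(im["position"],im["orientation"])
tool([494.5,-368.3,150]); print(proj(im,[494.5,-368.3,96]))
E
```

```text
[ 561.62489063 -395.9854364   314.47936542] [-0.5363679   0.83021146  0.1278069  -0.08199878]
pos [ 494.2 -365.1  189.5] tool shift [ 1.7  2.7 39.5] clock 2.625
[322.66492718 240.04281821]
```

View pics/w1.png

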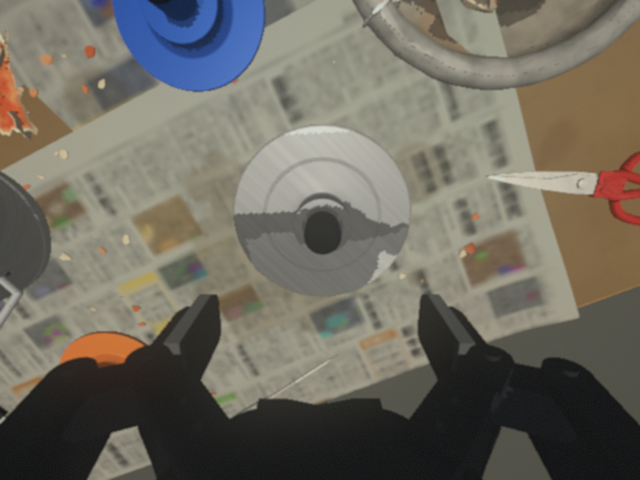

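The wrist view shows the stem's black top at (322,230), with the cover disc centred near (322,211). The fingers straddle it.

Run:
```python
from h import *
im=get_image("wrist"); g=cv2.cvtColor(im["color"],cv2.COLOR_BGR2GRAY)
m=(g[180:280,280:370]<48).astype(np.uint8)
n,l,s,ce=cv2.connectedComponentsWithStats(m); i=1+np.argmax(s[1:,4]); print(s[i]+[280,180,0,0,0],ce[i]+[280,180])
u,v=ce[i]+[280,180]
for z in(96,85): print(onz(im,u,v,z))
for (u,v) in((322,125),(322,297),(234,211),(411,211)): print(onz(im,u,v,38))
P=np.array([494.5,-368.3,96]); 
for z in(96,68,38):P[2]=z;print(proj(im,P))
```

```text
[313 250  11   4  18] [318.         251.72222222]
[ 488.8390008  -362.17828379   96.        ]
[ 485.18093255 -360.49798276   85.        ]
[ 564.72111641 -399.64309473   38.        ]
[ 427.82480561 -338.53767743   38.        ]
[ 532.06362321 -303.5787372    38.        ]
[ 470.69432523 -440.07947273   38.        ]
[322.72872472 241.24307019]
[322.33867339 229.7707478 ]
[322.00106896 219.84101124]
```

carry_out(
  motion=[
    [0,0,0,5.5,3,30,1],
    [0,0,0,5.5,3,65,1],
    [0,0,0,5.5,3,85,1],
    [0,0,0,5.5,3,85,1],
  ],
)

```text
clock: 3.18
position: [498.6, -369.7, 105.6]
ee_rot: [0.978, -0.209, -0.0, 0.0]
contact_force: [1.2, -0.4, 0.6]
gripper_width: 85.4
grasp_force: 0.0
```

Run:
```python
from h import *
im=get_image("wrist"); si=get_image("side")
cv2.imwrite("pics/w2.png",np.hstack([cv2.resize(im["color"],(480,360)),cv2.resize(si["color"][270:400,280:400],(320,347))[:360] if 0 else cv2.resize(si["color"][270:405,280:400],(320,360))]))
tool([498,-370,87])
```

```text
pos [ 499.8 -370.4  107.5] tool shift [-1.9  0.3 20.5] clock 3.275
```

View pics/w2.png

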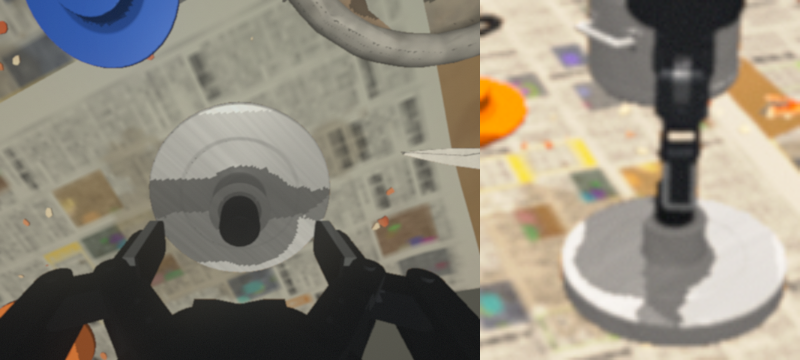

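Wrist: the stem top at about (240,225) sits midway between the fingers. The side crop agrees.

carry_out(
  motion=[
    [0,0,0,-1,0,10,1],
    [0,0,0,-1,0,18,1],
    [0,0,0,-1,0,18,1],
    [0,0,0,-1,0,18,-1],
    [0,0,0,-1,0,18,-1],
  ],
)

```text
clock: 3.9
position: [497.8, -369.9, 87.6]
ee_rot: [0.978, -0.21, 0.0, 0.0]
contact_force: [0.3, -0.1, -0.7]
gripper_width: 51.4
grasp_force: 0.0
```

carry_out(
  motion=[
    [0,0,0,0,0,0,-1],
    [0,0,0,0,0,0,-1],
    [0,0,0,0,0,0,-1],
    [0,0,0,0,0,0,-1],
  ],
)

```text
clock: 4.4
position: [497.8, -369.6, 87.7]
ee_rot: [0.978, -0.21, 0.0, -0.0]
contact_force: [-0.7, 2.8, 3.3]
gripper_width: 24.2
grasp_force: 59.0
```

carry_out(
  motion=[
    [0,0,0,0,0,-10,-1],
    [0,0,0,0,0,-30,-1],
    [0,0,0,0,0,-60,-1],
    [0,0,0,0,0,-100,-1],
    [0,0,0,0,0,-140,-1],
  ],
)

```text
clock: 5.03
position: [496.3, -369.2, 226.5]
ee_rot: [0.978, -0.21, -0.002, -0.001]
contact_force: [0.3, -0.9, -6.1]
gripper_width: 23.6
grasp_force: 59.4
```

carry_out(
  motion=[
    [0,0,0,0,0,-20,-1],
    [0,0,0,0,0,-20,-1],
    [0,0,0,0,0,-20,-1],
  ],
)

```text
clock: 5.4
position: [496.3, -369.0, 244.7]
ee_rot: [0.978, -0.21, -0.002, -0.001]
contact_force: [0.4, 0.6, -6.7]
gripper_width: 23.6
grasp_force: 59.6
```

Run:
```python
from h import *
tool([606,-66,247])
im=get_image("wrist"); si=get_image("side")
x=np.hstack([cv2.resize(im["color"],(400,300)),cv2.resize(si["color"][130:430,180:580],(400,300))])
cv2.imwrite("pics/w3.png",x)
```

```text
pos [ 496.3 -369.   244.7] tool shift [ -24.5 -321.3   -1.8] clock 5.4
```

View pics/w3.png

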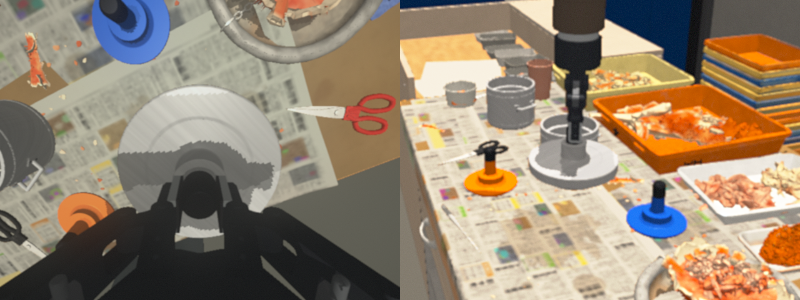

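The pair is held and hanging level under the fingers, clear of the table. In the wrist view the meat keeper is at the left edge (20,145).

carry_out(
  motion=[
    [0,0,0,0,-20,0,-1],
    [0,0,0,0,-60,0,-1],
    [0,0,0,0,-100,0,-1],
    [0,0,0,0,-130,0,-1],
    [0,0,0,0,-130,0,-1],
  ],
)

```text
clock: 6.12
position: [551.9, -248.3, 246.5]
ee_rot: [0.978, -0.208, -0.0, -0.0]
contact_force: [-0.3, 0.0, -6.0]
gripper_width: 24.0
grasp_force: 59.9
```

carry_out(
  motion=[
    [0,0,0,0,0,0,-1],
    [0,0,0,0,0,0,-1],
  ],
)

```text
clock: 6.38
position: [550.6, -251.5, 247.0]
ee_rot: [0.978, -0.21, -0.0, 0.0]
contact_force: [-0.2, -0.3, -6.5]
gripper_width: 23.9
grasp_force: 59.9
```

Run:
```python
from h import *
im=get_image("wrist"); cv2.imwrite("pics/w4.png",im["color"]); print(im["position"],im["orientation"],im["mtx"])
tool([606,-66,247])
print([proj(im,[606.4+66*np.cos(a),-65.6+66*np.sin(a),112]).round() for a in np.arange(0,6.28,1.57)])
```

```text
[ 618.49191853 -282.35384605  374.75802515] [-0.53677199  0.83051924  0.12500414 -0.08054555] [[338.25998306   0.         318.88740931]
 [  0.         338.25998306 234.68904484]
 [  0.           0.           1.        ]]
pos [ 550.6 -251.7  247.1] tool shift [-2.580e+01 -1.921e+02  1.000e-01] clock 6.425
[array([ 36., 184.]), array([ 23., 286.]), array([131., 321.]), array([155., 225.])]
```

View pics/w4.png

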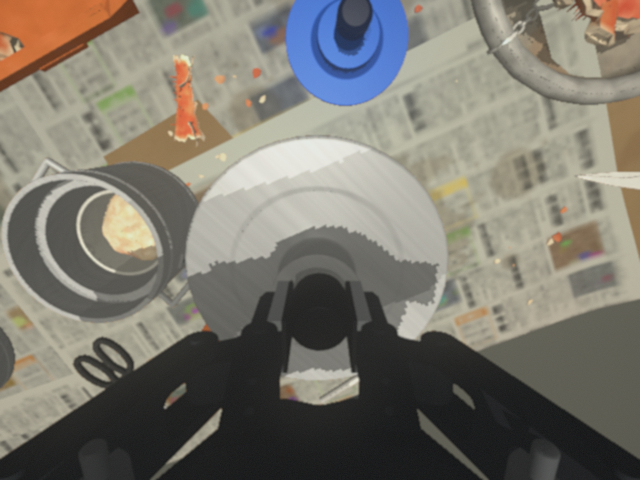

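The keeper's rim ellipse spans about x 3–164, y 172–321 in the wrist view. The stem top is a dark disc near (319,313).

Run:
```python
from h import *
from scipy.optimize import least_squares
im=get_image("wrist"); c=im["color"]; g=cv2.cvtColor(c,cv2.COLOR_BGR2GRAY).astype(float)
g=cv2.GaussianBlur(g,(3,3),0)
# extremes seen by eye
A=np.arange(0,6.283,.02)
def circ(p,r,z): return np.array([proj(im,[p[0]+r*np.cos(a),p[1]+r*np.sin(a),z]) for a in A])
def f(p):
    q=circ(p,66,112); return [q[:,0].min()-3,q[:,0].max()-164,q[:,1].min()-172,q[:,1].max()-321]
s=least_squares(f,[606,-66]); print("keeper",s.x,s.fun)
# dark stem disc: columns/rows
sub=c[270:360,270:370].max(2); print("row 312",sub[42,::4]); print("col 319",sub[::3,49])
print("stem@(319,313)",onz(im,319,313,256), "tcp",read_state()["position"])
for P in (read_state()["position"],): print("tcp-axis top predicted px",proj(im,[P[0],P[1],256]))
# inner disc: cover plate ellipse extremes at z=247-87+38
def f2(p):
    q=circ(p,75.5,198); return [q[:,0].min()-186,q[:,0].max()-448,q[:,1].min()-136,q[:,1].max()-379]
s=least_squares(f2,[550,-250]); print("cover",s.x,s.fun)
t=get_image("top")
```

```text
keeper [610.71313281 -66.58847499] [-1.18025381  1.21224277 -0.78456494  1.2436548 ]
row 312 [78 81 80 68 39 40 39 37 39 41 39 38 39 38 41 38 39 40 38 40 39 42 80 79
 81]
col 319 [ 88  63  46  45  43  43  43  39  39  41  40  39  41  40  38  39  39  38
  37  36  39  39  40  39  41  42  39 110 124 123]
stem@(319,313) [ 555.56867498 -254.15831399  256.        ] tcp [ 550.58277496 -251.74667148  247.19859409]
tcp-axis top predicted px [318.62602227 325.26947673]
cover [ 548.62933785 -249.77769083] [-3.11367201  3.11606588 -1.9826194   4.15009548]
```

carry_out(
  motion=[
    [0,0,0,-5,-45,0,-1],
    [0,0,0,-11,-95,0,-1],
    [0,0,0,-16,-140,0,-1],
    [0,0,0,-20,-178,0,-1],
    [0,0,0,-22,-193,0,-1],
  ],
)

```text
clock: 7.15
position: [610.6, -64.5, 247.2]
ee_rot: [0.978, -0.209, 0.0, -0.0]
contact_force: [0.7, -0.5, -6.8]
gripper_width: 23.9
grasp_force: 60.7
```

carry_out(
  motion=[
    [0,0,0,0,0,10,-1],
    [0,0,0,0,0,25,-1],
    [0,0,0,0,0,40,-1],
    [0,0,0,0,0,40,-1],
    [0,0,0,0,0,40,-1],
  ],
)

```text
clock: 7.78
position: [610.4, -66.7, 207.5]
ee_rot: [0.978, -0.21, 0.0, 0.0]
contact_force: [0.1, 0.9, -6.1]
gripper_width: 23.8
grasp_force: 60.6
```

Run:
```python
from h import *
si=get_image("side")["color"]; w=get_image("wrist")["color"]
cv2.imwrite("pics/s5.png",np.hstack([cv2.resize(si[190:340,270:430],(560,525),interpolation=cv2.INTER_CUBIC),cv2.resize(w[100:400,200:320],(210,525))]))
tool([609.8,-66.7,207])
```

```text
pos [610.5 -66.4 208.1] tool shift [-0.5  0.6  1.1] clock 7.875
```

View pics/s5.png

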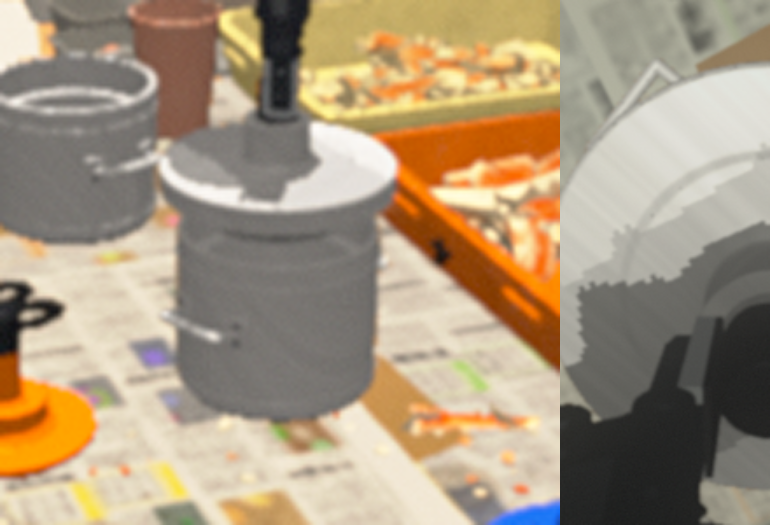

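The side view shows the cover (x 159–398, centre 278) centred over the keeper (x 176–380, centre 278), so I'm lowering it.

carry_out(
  motion=[
    [0,0,0,0,0,10,-1],
    [0,0,0,0,0,20,-1],
    [0,0,0,0,0,27,-1],
    [0,0,0,0,0,31,-1],
    [0,0,0,0,0,32,-1],
  ],
)

```text
clock: 8.5
position: [610.3, -66.0, 175.1]
ee_rot: [0.978, -0.21, 0.0, -0.0]
contact_force: [0.5, -0.0, -6.1]
gripper_width: 23.9
grasp_force: 60.7
```

carry_out(
  motion=[
    [0,0,0,0,0,1,-1],
    [0,0,0,0,0,2,-1],
    [0,0,0,0,0,3,-1],
    [0,0,0,0,0,4,-1],
    [0,0,0,0,0,5,-1],
  ],
)

```text
clock: 9.12
position: [610.2, -66.1, 170.4]
ee_rot: [0.978, -0.21, 0.0, -0.0]
contact_force: [1.7, 1.2, -5.6]
gripper_width: 23.9
grasp_force: 60.7
```

carry_out(
  motion=[
    [0,0,0,0,0,1,-1],
    [0,0,0,0,0,2,-1],
    [0,0,0,0,0,3,-1],
    [0,0,0,0,0,3,-1],
  ],
)

```text
clock: 9.62
position: [610.1, -66.1, 167.2]
ee_rot: [0.978, -0.21, 0.0, -0.0]
contact_force: [1.8, 0.2, -5.5]
gripper_width: 23.9
grasp_force: 60.8
```

In the bore; continuing.

carry_out(
  motion=[
    [0,0,0,0,0,1,-1],
    [0,0,0,0,0,2,-1],
    [0,0,0,0,0,3,-1],
    [0,0,0,0,0,4,-1],
    [0,0,0,0,0,4,-1],
  ],
)

```text
clock: 10.25
position: [610.3, -66.2, 163.8]
ee_rot: [0.978, -0.21, 0.0, 0.0]
contact_force: [0.9, 0.5, -2.8]
gripper_width: 24.0
grasp_force: 61.0
```

carry_out(
  motion=[
    [0,0,0,0,0,0.5,-1],
    [0,0,0,0,0,1,-1],
    [0,0,0,0,0,1.5,-1],
    [0,0,0,0,0,2,-1],
    [0,0,0,0,0,2,-1],
  ],
)

```text
clock: 10.88
position: [610.5, -66.2, 161.8]
ee_rot: [0.978, -0.21, 0.001, -0.0]
contact_force: [1.7, 0.6, 0.4]
gripper_width: 23.7
grasp_force: 61.4
```

carry_out(
  motion=[
    [0,0,0,0,0,0.5,-1],
    [0,0,0,0,0,1,-1],
    [0,0,0,0,0,1,-1],
  ],
)

```text
clock: 11.25
position: [610.6, -66.2, 161.7]
ee_rot: [0.978, -0.21, 0.001, -0.0]
contact_force: [0.3, 1.7, 5.2]
gripper_width: 24.0
grasp_force: 61.9
```

The lid is seated: travel stopped at 161.7 with +5 N. Opening the gripper now.

carry_out(
  motion=[
    [0,0,0,0,0,-1,1],
    [0,0,0,0,0,-1,1],
    [0,0,0,0,0,-1,1],
    [0,0,0,0,0,-1,1],
    [0,0,0,0,0,-1,1],
  ],
)

```text
clock: 11.88
position: [609.9, -66.2, 161.2]
ee_rot: [0.978, -0.21, -0.0, 0.0]
contact_force: [-0.4, -0.3, 0.8]
gripper_width: 85.4
grasp_force: 0.0
```

carry_out(
  motion=[
    [0,0,0,0,0,0,1],
    [0,0,0,0,0,0,1],
    [0,0,0,0,0,0,1],
  ],
)

```text
clock: 12.25
position: [610.1, -66.1, 161.3]
ee_rot: [0.978, -0.21, 0.0, -0.0]
contact_force: [-0.0, -0.3, -0.5]
gripper_width: 85.2
grasp_force: 0.0
```

Run:
```python
from h import *
si=get_image("side")["color"]; w=get_image("wrist")["color"]
cv2.imwrite("pics/s6.png",np.hstack([cv2.resize(si[190:340,270:430],(320,300),interpolation=cv2.INTER_CUBIC),cv2.resize(w,(400,300))]))
tool([610.5,-66.2,131])
```

```text
pos [610.  -66.1 161.3] tool shift [ 0.4 -0.1 30.3] clock 12.35
```

View pics/s6.png

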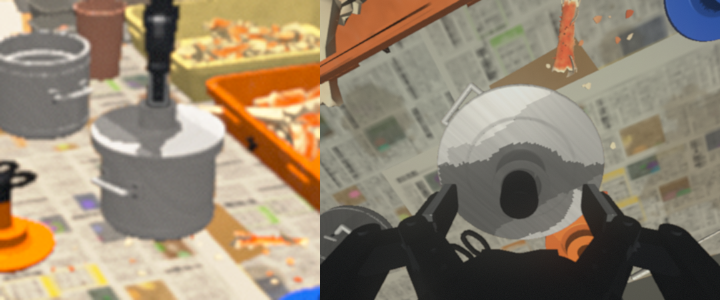

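The cover lies level on the rim, with the neck and stem centred between the open fingers at (518,195). Going down to the neck.

carry_out(
  motion=[
    [0,0,0,0,0,10,1],
    [0,0,0,0,0,20,1],
    [0,0,0,0,0,27,1],
    [0,0,0,0,0,30,1],
    [0,0,0,0,0,30,1],
  ],
)

```text
clock: 12.98
position: [610.0, -66.2, 131.0]
ee_rot: [0.978, -0.21, -0.0, 0.0]
contact_force: [-1.0, 0.3, 0.8]
gripper_width: 85.6
grasp_force: 0.0
```

carry_out(
  motion=[
    [0,0,0,0,0,0,-1],
    [0,0,0,0,0,0,-1],
    [0,0,0,0,0,0,-1],
    [0,0,0,0,0,0,-1],
    [0,0,0,0,0,0,-1],
  ],
)

```text
clock: 13.6
position: [610.4, -66.3, 132.1]
ee_rot: [0.978, -0.21, 0.001, 0.0]
contact_force: [-0.9, -0.0, 4.7]
gripper_width: 40.5
grasp_force: 61.4
```

carry_out(
  motion=[
    [0,0,0,0,0,-3,-1],
    [0,0,0,0,0,-7,-1],
    [0,0,0,0,0,-12,-1],
    [0,0,0,0,0,-18,-1],
    [0,0,0,0,0,-25,-1],
  ],
)

```text
clock: 14.22
position: [610.0, -66.1, 156.6]
ee_rot: [0.978, -0.21, -0.0, -0.0]
contact_force: [0.3, 0.1, -3.7]
gripper_width: 40.3
grasp_force: 60.9
```

Run:
```python
from h import *
si=get_image("side")["color"]
cv2.imwrite("pics/s7.png",cv2.resize(si[170:330,270:430],(400,400),interpolation=cv2.INTER_CUBIC)); print(read_state()["contact_force"])
```

```text
[ 1.09412823 -0.71700922 -2.30359777]
```

View pics/s7.png

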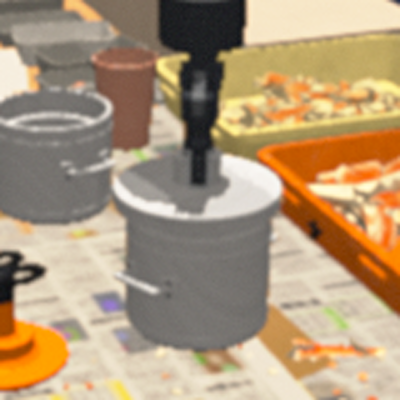

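Only the cover is lifted (about 3 N) and it hangs level. Continuing straight up.

carry_out(
  motion=[
    [0,0,0,0,0,-8,-1],
    [0,0,0,0,0,-17,-1],
    [0,0,0,0,0,-27,-1],
    [0,0,0,0,0,-38,-1],
    [0,0,0,0,0,-50,-1],
  ],
)

```text
clock: 14.9
position: [610.0, -66.2, 207.2]
ee_rot: [0.978, -0.21, 0.0, -0.0]
contact_force: [-0.4, -0.9, -3.6]
gripper_width: 40.7
grasp_force: 60.9
```

carry_out(
  motion=[
    [0,0,0,0,0,-15,-1],
    [0,0,0,0,0,-30,-1],
    [0,0,0,0,0,-45,-1],
    [0,0,0,0,0,-55,-1],
    [0,0,0,0,0,-55,-1],
  ],
)

```text
clock: 15.52
position: [610.4, -66.1, 262.4]
ee_rot: [0.978, -0.21, 0.001, -0.0]
contact_force: [0.7, -0.3, -3.1]
gripper_width: 40.4
grasp_force: 61.0
```

carry_out(
  motion=[
    [0,0,0,0,0,0,-1],
    [0,0,0,0,0,0,-1],
    [0,0,0,0,0,0,-1],
    [0,0,0,0,0,0,-1],
  ],
)

```text
clock: 16.02
position: [610.0, -66.2, 261.1]
ee_rot: [0.978, -0.21, -0.0, 0.0]
contact_force: [0.5, -0.5, -3.2]
gripper_width: 41.1
grasp_force: 61.0
```

Run:
```python
from h import *
si=get_image("side")["color"]
cv2.imwrite("pics/s8.png",cv2.resize(si[120:320,250:450],(600,600),interpolation=cv2.INTER_CUBIC)); print(read_state()["contact_force"],read_state()["position"])
```

```text
[ 0.79884124 -0.07307898 -3.62447087] [610.00150606 -66.14308713 261.14276388]
```

View pics/s8.png

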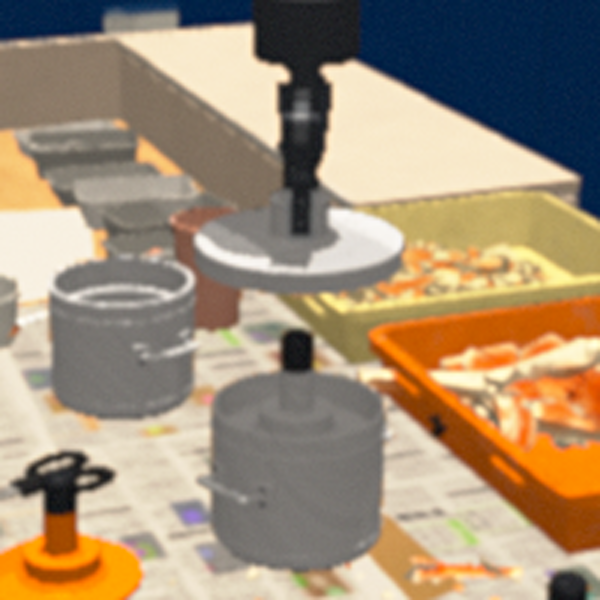

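The cover is held level, about 130 mm above where it lay and straight over the keeper. The inner lid is seated with its stem upright at (297,350). Handing in.

```bash
python3 -c "
from bench import *
print(job_done())"
```

```text
the job is handed in; nothing more can be done
None
```

The inner lid is seated in the crab-meat keeper (keeper_2). The gripper holds the outer cover level, about 13 cm straight above where it lay. The job is handed in at about 16 s on the robot's clock.

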